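Clear the plasterer's float and latch the cabinet

TASK

The wooden plasterer's float has been left on the bench in the way of the cabinet door. Lift it by its handle and set it down flat inside the grey tray without dropping it, then gently push the cabinet door shut until its sprung latch snaps in and holds it. Do not go on forcing it once it has snapped in, and leave everything else on the bench where it stands.

Things in the scene. Friction and masses are not known exactly. Their poses are not given: they have to be found in the camera images.
- cabinet: low grey steel cabinet fixed to the bench, 150 mm high, 270 wide, 120 deep, plus a flange 45 mm wide along the right (-y) side of its front. Origin: on the bench, in the middle of the plane of its front opening; +x points into the cabinet, +y to its hinge side (left seen from the robot), z up. The closed door covers y = -118 to +118 mm, just in front of (-x of) that plane
- keeper_foot (a point): point fixed on the cabinet's flange behind the keeper, 58 mm above the bench, in the plane of the front. The steel keeper reaches from there 50 to 70 mm out to the front, 30 mm wide, 56 mm high, just beyond the free edge of the shut door, and holds an upright round strike pin 7 mm thick. Keeper and a rubber door buffer are set together, anywhere within 20 mm out or in, which is not told
- latch_case (a point): centre of the steel latch case on the outer face near the free edge: 24 mm thick, 60 wide, 50 high, with a thumb knob 12 mm longer. A sprung brass bolt, bevelled on the frame side, sticks out 19 mm past the free edge. It rides over the pin in the last 10 to 20 mm: the push rises to some 6 to 12 N at the free edge, drops as the bolt snaps in, then 1 to 3 mm on rises hard at the buffer
- frame_front (a point): point on the top front edge of the cabinet above its origin (150 mm above the bench)
- door (a joint): door angle in rad: 0 = flat on the frame, grows as it opens towards the robot, to 1.75; starts at 1.1 to 1.6. A weak spring (under 0.4 N m) with some drag swings an unlatched door back open beyond 0.3. Latched, it rests anywhere from 0.003 to 0.105 as the keeper is set, with 1 to 3 mm of play at the free edge; the buffer stops it before 0
- panel: the door leaf, grey steel, 15 mm thick, 236 wide, 12 to 148 mm above the bench. Origin: on the hinge axis at bench level, midway through the thickness; shut, its axes are the cabinet's. The leaf runs from y = -6 to -242 mm; its outer (pushed) face is at x = -7.5 mm and is plain and free for pushing above z = 85 mm
- door_edge (a point): top corner of the door at its free edge, midway through the thickness, 148 mm above the bench, 242 mm from the hinge axis
- door_hinge (a point): top of the hinge axis, 148 mm above the bench; it does not move as the door turns
- float: wooden plasterer's float, about 0.3 kg, lying flat on the bench: a board 180 x 90 x 12 mm (x, y, z) and above it a bar handle 124 mm long (x), 26 mm wide (y), from 42 to 70 mm above the underside, on two posts 22 mm wide. Origin: centre of the board's underside, x along the handle, z up
- tray: open grey plastic tray fixed to the bench, 270 x 170 mm (x, y), walls 35 mm high and 6 mm thick, inner floor 6 mm above the bench. Origin: centre of its underside, x along its long side
- tape_roll: roll of grey tape standing on its flat side, 100 mm across, 45 mm high; origin: centre of its underside (leave it alone)
- paint_tin: paint tin, 90 mm across, 100 mm high; origin: centre of its underside (leave it alone)
- cartridge: white sealant cartridge standing upright, 50 mm across, 215 mm high; origin: centre of its underside (leave it alone)
- scraper: flat spatula-like filling knife lying on the bench; origin: centre of its underside (leave it alone)
- filler_tub: jar of filler, 100 mm across, 85 mm high; origin: centre of its underside (leave it alone)

How it is judged:
By the outcome, as a careful person would: the job done as asked, in the order asked, and still so for the second after the job is handed in, with the robot touching nothing.
It also fails if it takes over 66 s, if anything falls off the work surface, if the arm or the gripper's body presses on something with over 40 N, if the wrist force passes 120 N, or if a joint passes its speed limit or range.

ROBOT

A 6-joint arm with a two-finger parallel gripper is mounted at the origin on the work surface. World frame = base frame: x ahead of the robot, y to its left, z up, the work surface at z = 0. Lengths are in mm, angles in degrees, forces in N, time in s.
With the tool pointing down it reaches from about 300 to 850 mm from the base axis. Payload 5.4 kg.
Tool frame: the origin (TCP) lies at the very end of the fingers, on their centre line; the grasp point (between the pads) lies 19 mm behind it (arm.grip_depth is the distance from the TCP to the grasp point, in mm); z points along the fingers, y is the direction in which the jaws open and shut (so a half turn about z gives the same grasp; the last joint's range is limited). The gripper opens to 85 mm and grips with 20 to 120 N. Pads are 22 mm wide; open, the fingers measure 114 mm over their backs; the gripper's body (76 mm by 85 mm) begins 54 mm behind the grasp point. The pads swing forward as they close: fully open they stand 13 mm farther back than shut.
Start: joints at [55.285, 9.076, 91.501, -0, 79.423, -12.038], TCP at [221.697, 530.525, 231.299] pointing down, gripper open.
Joint ranges: [-166.64, 166.64], [-54.1, 131.32], [10.49, 154.53], [-73.88, 253.88], [9.74, 151.15], [-171.62, 171.62]. Speed limits (degrees/s): [147.25, 147.25, 180, 180, 180, 180].

INTERFACE

Orientations are given as a 3x3 rotation matrix whose columns are the frame's x, y, z axes.
In Python, from cell import arm gives the robot as it stands. The module is installed in compiled form; this text tells all that it offers. Calls block until the motion is done:
- arm.move_pose(position, orientation): joint-space move of the TCP to a pose.
- arm.line_to(position, attitude=None, speed=150, contact_N=None): straight line of the TCP; attitude=None keeps the orientation; speed is the mean speed in mm/s. With contact_N (N) it stops when the force on the tool has changed by that much, and returns True; else False.
- arm.move_joints(angles): joint-space move.
- arm.grip(opening, force=None): finger opening in mm; force is the grip in N (None keeps the last); returns when the fingers have stopped.
- arm.pause(seconds).
- arm.ik(position, orientation): joint angles nearest the present ones, or None.
- arm.camera(name): name is "side" or "top" or "wrist"; returns the picture (384x512x3 uint8, blue, green, red); there is no depth.
- arm.camera_info(name): a dict with "intrinsics" (3x3 intrinsics, pixels), "k1" (the pictures are not rectified: a ray, as slopes to the right and down, at radius r is drawn at 1 + k1 r^2 times it, then the intrinsics apply), "position" and "orientation" of the camera in the world. Camera axes: x right, y up, looking along -z (the intrinsics and any distortion apply to the point x, -y, -z); pixel columns grow to the right and rows downward; lengths in mm; the calibration is good to about 2 mm. A picture is of the moment at which its call begins: read the wrist's pose just before it. camera_info takes no time and is no camera call; for the wrist camera it gives the pose at the moment of the call.
A pose or a line that the arm cannot do raises arm.MotionError and nothing moves.
- arm.hand_in(): hands the job in, once; it reports no verdict.
Readings, each from a call of its own:
- arm.current_t(): time.
- arm.current_joint_pos(): joint angles.
- arm.current_joint_velocities(): joint speeds.
- arm.current_joint_torque(): joint torques, N m.
- arm.current_tcp_pos(): TCP position.
- arm.current_tcp_rot(): TCP orientation.
- arm.current_ft_force(): force on the tool from outside, world axes, zero at the start.
- arm.current_torque(): the same for the moment, N m.
- arm.current_gripper_width(): finger opening in mm.
Only numpy, scipy, OpenCV 4.12 (cv2) and the standard library are available. Lean on these libraries where they do the work, as an engineer would, in place of code of your own. Each camera call takes 0.05 s, during which the arm holds its last target.

## Working session

There is one attempt and no reset: what is moved stays moved. The work goes in short steps, each a Python script; the robot and the scene stay as the last script left them, time stands still between calls to the robot, and variables do not carry over. Pictures are saved under pics/ and viewed, and the job is handed in when it is done.

```bash
mkdir -p pics
python3 - <<'E'
from cell import arm
import cv2
for n in ("side","top","wrist"):
    i=arm.camera_info(n); print(n,i)
    cv2.imwrite(f"pics/{n}0.png",arm.camera(n))
print(arm.current_t(),arm.current_tcp_rot())
E
```

```text
side {'intrinsics': array([[447.77483281,   0.        , 262.84801556],
       [  0.        , 447.77483281, 198.98506003],
       [  0.        ,   0.        ,   1.        ]]), 'k1': -0.15086791182048917, 'position': array([  -39.61741149, -1059.91315426,   909.48050642]), 'orientation': array([[ 0.87731266,  0.25425608, -0.40703358],
       [-0.47987595,  0.45335574, -0.75112425],
       [-0.0064469 ,  0.85429645,  0.51974611]])}
top {'intrinsics': array([[475.8761186 ,   0.        , 249.99734042],
       [  0.        , 475.8761186 , 190.91117647],
       [  0.        ,   0.        ,   1.        ]]), 'k1': 0.0023349941063982318, 'position': array([ 330.94750632,   50.29065466, 1487.89090495]), 'orientation': array([[ 0.02384339,  0.98642052, -0.16249941],
       [-0.9996651 ,  0.02516064,  0.00605272],
       [ 0.01005912,  0.16230068,  0.98669008]])}
wrist {'intrinsics': array([[307.30668128,   0.        , 258.96264473],
       [  0.        , 307.30668128, 188.03059442],
       [  0.        ,   0.        ,   1.        ]]), 'k1': -0.05387004672419856, 'position': array([156.04684111, 557.33481624, 373.0342666 ]), 'orientation': array([[ 0.38651079, -0.88591703, -0.25643797],
       [ 0.92228262,  0.37065297,  0.10959535],
       [-0.00204289, -0.27886807,  0.96032725]])}
0.15 [[-9.22692512e-01  3.85535619e-01 -9.02234944e-04]
 [ 3.85536519e-01  9.22691715e-01 -1.26111305e-03]
 [ 3.46280709e-04 -1.51146409e-03 -9.99998798e-01]]
```

View pics/side0.png

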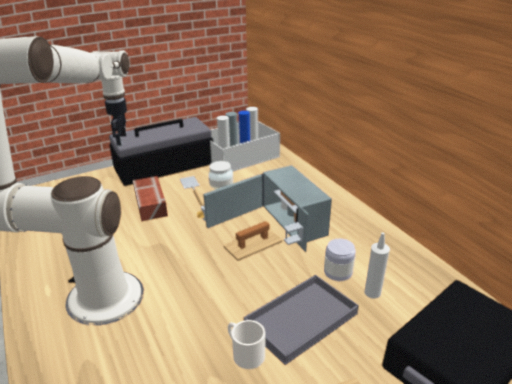

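View pics/top0.png

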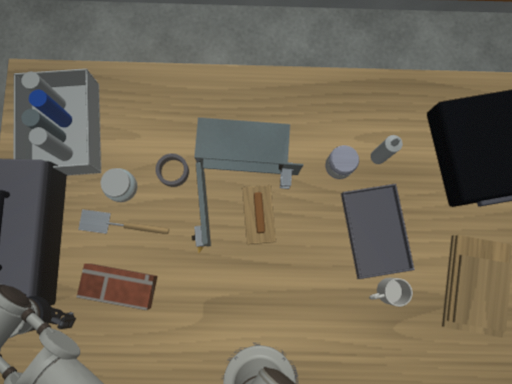

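View pics/wrist0.png

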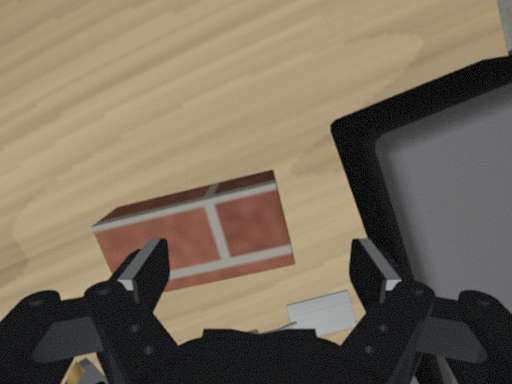

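The top view shows the float at about (259,214), handle about (259,212), tray about (377,231), cabinet top about (243,145), and the door leaf running from (200,160) to (204,245) with its latch near (200,236). The side view agrees. I'll measure finer on enlarged crops.

```bash
cat > h.py <<'E'
from cell import arm
import numpy as np, cv2
def ray(info,uv):
    K=info["intrinsics"];k1=info["k1"]
    d=np.array([k1,0,0,0,0.])
    n=cv2.undistortPoints(np.array([[uv]],float),K,d)[0,0]
    v=info["orientation"]@np.array([n[0],-n[1],-1.0])
    return np.array(info["position"]),v/np.linalg.norm(v)
def onz(info,uv,z):
    p,v=ray(info,uv); return p+v*(z-p[2])/v[2]
def cross(i1,u1,i2,u2):
    p,v=ray(i1,u1);q,w=ray(i2,u2)
    s,t=np.linalg.lstsq(np.c_[v,-w],q-p,rcond=None)[0]
    a,b=p+s*v,q+t*w
    return (a+b)/2,np.linalg.norm(a-b)
def proj(info,P):
    R=info["orientation"];c=R.T@(np.array(P,float)-info["position"])
    n=np.array([c[0],-c[1]])/-c[2]; r2=n@n
    n=n*(1+info["k1"]*r2);K=info["intrinsics"]
    return np.array([K[0,0]*n[0]+K[0,2],K[1,1]*n[1]+K[1,2]])
E
python3 - <<'E'
import cv2
t=cv2.imread("pics/top0.png");s=cv2.imread("pics/side0.png")
c=cv2.resize(t[110:290,180:310],None,fx=4.4,fy=3.3*1.0 and 4.4/1.35,interpolation=cv2.INTER_CUBIC) if 0 else None
cv2.imwrite("pics/tc1.png",cv2.resize(t[110:255,180:310],None,fx=4,fy=4,interpolation=cv2.INTER_CUBIC))
cv2.imwrite("pics/tc2.png",cv2.resize(t[130:310,310:440],None,fx=3,fy=3,interpolation=cv2.INTER_CUBIC))
cv2.imwrite("pics/sc1.png",cv2.resize(s[155:275,190:350],None,fx=5,fy=5,interpolation=cv2.INTER_CUBIC))
E
```

```text
(no output)
```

View pics/tc1.png

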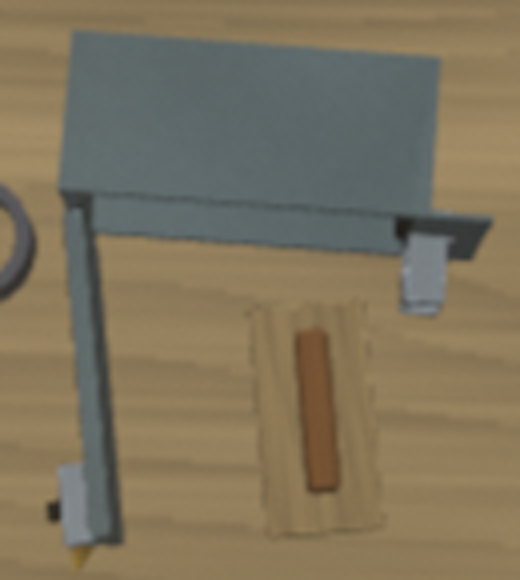

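View pics/tc2.png

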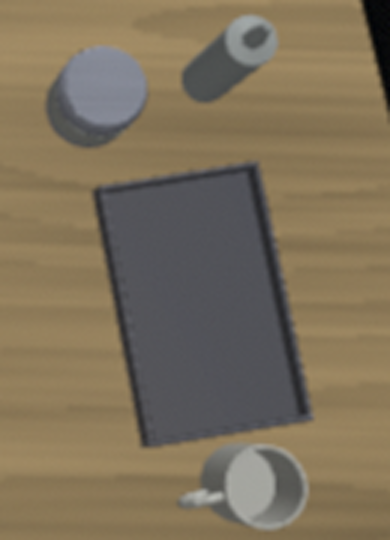

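View pics/sc1.png

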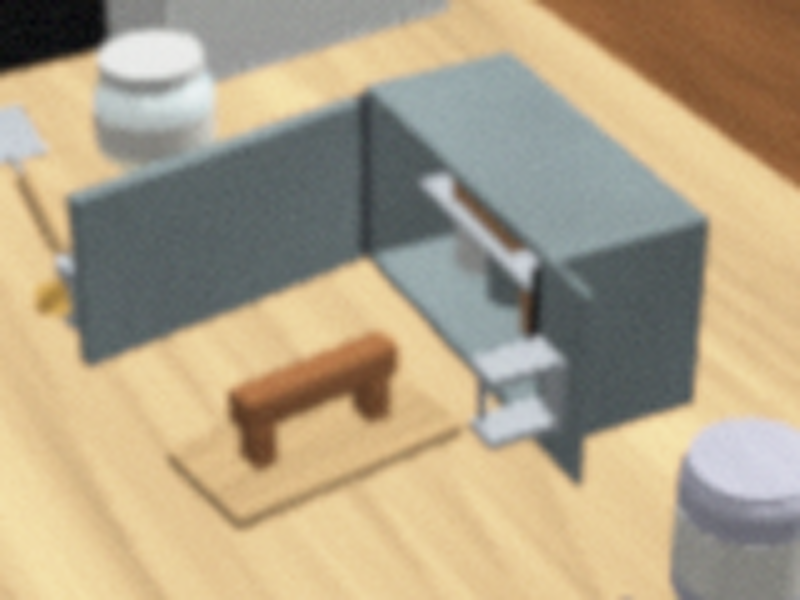

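Run:
```python
from h import *
np.set_printoptions(precision=1,suppress=True)
T=arm.camera_info("top");S=arm.camera_info("side")
f=lambda x,y:((x+.5)/4-.5+180,(y+.5)/4-.5+110)
g=lambda x,y:((x+.5)/3-.5+310,(y+.5)/3-.5+130)
s=lambda x,y:((x+.5)/5-.5+190,(y+.5)/5-.5+155)
H=np.array([onz(T,f(*p),70)for p in[(296,330),(325,327),(338,490),(311,493)]]);print("handle",H,H.mean(0))
B=np.array([onz(T,f(*p),12)for p in[(248,305),(370,300),(384,527),(270,537)]]);print("board",B,B.mean(0))
R=np.array([onz(T,g(*p),35)for p in[(95,188),(257,163),(312,417),(143,446)]]);print("tray",R,R.mean(0))
C=np.array([onz(T,f(*p),150)for p in[(62,190),(430,215),(72,32),(440,60)]]);print("cab",C)
D=np.array([onz(T,f(*p),148)for p in[(86,543),(120,543),(78,205)]]);print("door",D)
print("cab front R",cross(T,f(430,215),S,s(540,262)))
print("cab front L",cross(T,f(62,190),S,s(368,95)))
print("door free near inner corner",cross(T,f(120,543),S,s(75,198)))
print("keeper tip top right",onz(T,f(438,305),86),onz(T,f(402,303),86))
print("handle end",cross(T,f(324,492),S,s(240,398)),cross(T,f(311,328),S,s(382,342)))
```

```text
handle [[561.   30.6  70. ]
 [563.9   8.7  70. ]
 [441.2  -3.4  70. ]
 [438.5  16.6  70. ]] [501.1  13.1  70. ]
board [[589.4  68.   12. ]
 [595.9 -28.   12. ]
 [418.  -41.7  12. ]
 [408.2  46.1  12. ]] [502.9  11.1  12. ]
tray [[ 573.  -241.7   35. ]
 [ 603.5 -410.1   35. ]
 [ 344.7 -458.9   35. ]
 [ 311.9 -287.9   35. ]] [ 458.3 -349.6   35. ]
cab [[645.8 202.4 150. ]
 [634.3 -62.9 150. ]
 [764.2 200.1 150. ]
 [750.2 -68.9 150. ]]
door [[393.7 175.1 148. ]
 [394.3 151.3 148. ]
 [635.5 190.6 148. ]]
cab front R (array([630.6, -61.2, 151.3]), np.float64(7.296422594972526))
cab front L (array([647.4, 203.3, 142.7]), np.float64(0.3651128240852397))
door free near inner corner (array([395.4, 150.2, 156.2]), np.float64(3.0509379212209553))
keeper tip top right [580.1 -75.   86. ] [580.9 -48.1  86. ]
handle end (array([442. ,   6. ,  67.8]), np.float64(5.144684520651953)) (array([560.7,  20.4,  64.4]), np.float64(6.505797163380458))
```

Checks against given sizes: the handle is 123 mm long, the cabinet front 265 mm, and the door 244 mm from hinge axis to edge. The tray is about 265x172 mm. All are consistent. Now the float: grasp, lift and check.

```bash
cat >> h.py <<'E'
def down(yaw):  # jaw axis y perpendicular to heading yaw; choose nearer half turn later
    a=np.radians(yaw); x=np.array([np.cos(a),np.sin(a),0]);z=np.array([0,0,-1.]);y=np.cross(z,x)
    return np.c_[x,y,z]
def best(pos,yaw):
    q0=np.array(arm.current_joint_pos());o=[]
    for k in(0,180):
        q=arm.ik(pos,down(yaw+k))
        if q is not None:o.append((np.abs(np.array(q)-q0).max(),k,q))
    return min(o,key=lambda t:t[0])
E
python3 - <<'E'
from h import *
np.set_printoptions(precision=2,suppress=True)
b=best([502,12,180],5.9);print(b)
R=down(5.9+b[1])
arm.grip(62,50)
arm.move_pose([502,12,180],R)
cv2.imwrite("pics/w1.png",arm.camera("wrist"))
print(arm.current_t(),arm.current_tcp_pos(),arm.current_ft_force())
E
```

```text
(np.float64(83.69396525566158), 0, array([-12.44,   0.82, 106.28,  -0.  ,  72.9 ,  71.66]))
2.6917 [502.04  12.69 180.07] [-0.21  0.2  -0.45]
```

View pics/w1.png

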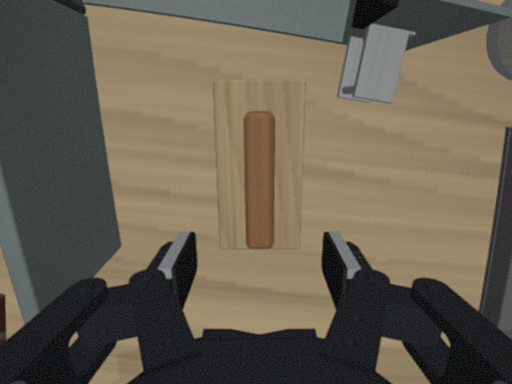

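The wrist view shows the handle upright at columns 245–274, rows 112–248, centred between the fingers. I'll cast rays to confirm, then descend.

Run:
```python
from h import *
np.set_printoptions(precision=2,suppress=True)
W=arm.camera_info("wrist");im=arm.camera("wrist")
a=onz(W,(259.5,112),70);b=onz(W,(259.5,248),70);c=(a+b)/2
yaw=np.degrees(np.arctan2(*(a-b)[1::-1]));print(a,b,c,yaw,np.linalg.norm(a-b))
if np.linalg.norm(c[:2]-[502,12])<10 and abs(yaw-5.9)<4:
    R=down(yaw)
    p=[c[0],c[1]]
    arm.line_to(p+[110],R)
    hit=arm.line_to(p+[37],speed=80,contact_N=8);print("hit",hit,arm.current_tcp_pos())
    if not hit:
        arm.grip(10,60);print("w",arm.current_gripper_width(),arm.current_ft_force())
        arm.line_to(p+[75],speed=80);print("w",arm.current_gripper_width(),arm.current_ft_force())
        cv2.imwrite("pics/w2.png",arm.camera("wrist"));cv2.imwrite("pics/s2.png",arm.camera("side"))
print(arm.current_t())
```

```text
[562.59  18.28  70.  ] [443.06   5.82  70.  ] [502.82  12.05  70.  ] 5.951672483490257 120.17407434143516
hit False [503.42  11.92  37.58]
w 25.22407493621054 [-0.18 -0.04  3.49]
w 25.506162558591637 [-0.41  1.53 -3.45]
5.5583
```

View pics/s2.png

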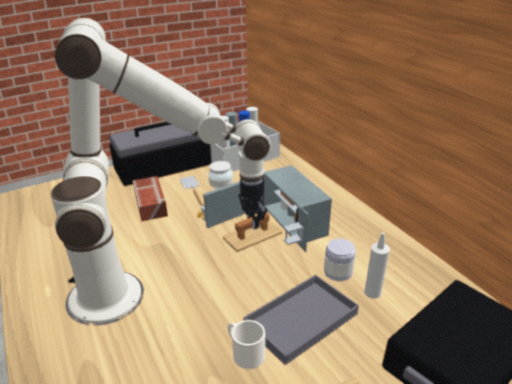

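The float is held and lifted: handle at (253,222), with about 3.4 N of weight on the wrist and a width of 25.5 mm. Now carry it to the tray.

Run:
```python
from h import *
np.set_printoptions(precision=2,suppress=True)
p=arm.current_tcp_pos()
arm.line_to([p[0],p[1],170],speed=120)
R=down(10.4)
arm.line_to([458,-350,170],R,speed=130)
print(arm.current_gripper_width(),arm.current_ft_force())
cv2.imwrite("pics/t3.png",arm.camera("top"));cv2.imwrite("pics/w3.png",arm.camera("wrist"))
print(arm.current_t(),arm.current_tcp_pos())
t=cv2.imread("pics/t3.png")[130:310,290:440];cv2.imwrite("pics/t3c.png",cv2.resize(t,None,fx=3,fy=3))
```

```text
24.887857541591234 [-0.32 -0.13 -3.26]
9.5583 [ 458.07 -349.75  170.03]
```

View pics/w3.png

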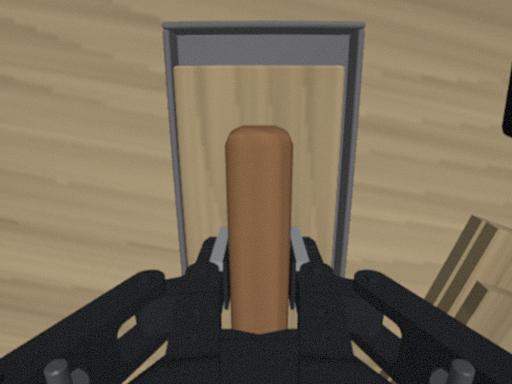

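View pics/t3c.png

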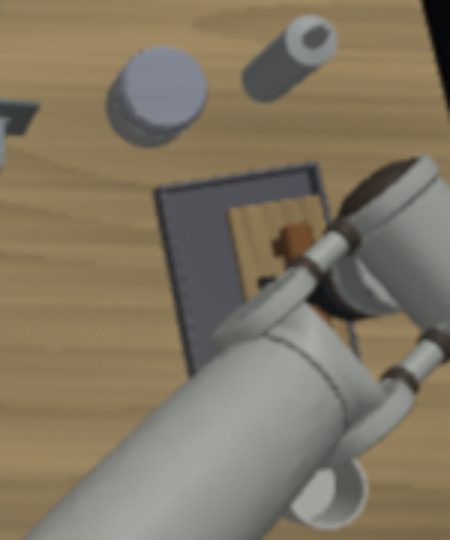

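The wrist view shows the tray walls (left (170,30), right (360,30)) evenly either side of the float board (175–343) and parallel to it. Lower and release.

Run:
```python
from h import *
np.set_printoptions(precision=2,suppress=True)
W=arm.camera_info("wrist");print(onz(W,(172,26),35),onz(W,(362,26),35))
arm.line_to([458,-350,58],speed=110)
hit=arm.line_to([458,-350,38],speed=15,contact_N=2.5)
print(hit,arm.current_tcp_pos(),arm.current_ft_force(),arm.current_t())
```

```text
[ 573.18 -255.61   35.  ] [ 601.83 -410.92   35.  ]
True [ 457.98 -349.99   43.6 ] [-0.37 -0.36  5.45] 11.6417
```

Contact came at 43.6 mm, which matches the handle grasp height plus the 6 mm tray floor. Release, retreat and look.

Run:
```python
from h import *
np.set_printoptions(precision=2,suppress=True)
arm.grip(60)
print(arm.current_ft_force())
p=arm.current_tcp_pos()
arm.line_to([p[0],p[1],110],speed=100)
arm.line_to([p[0],p[1],230],speed=200)
cv2.imwrite("pics/s4.png",arm.camera("side"))
cv2.imwrite("pics/w4.png",arm.camera("wrist"))
print(arm.current_t(),arm.current_joint_pos())
# plan
hx=np.array([637.5,194.]);cab=-2.3
def P(th,r,out,z):
    hd=np.radians(cab-90)-th;d=np.array([np.cos(hd),np.sin(hd)]);n=np.array([-d[1],d[0]])
    n=np.array([np.cos(hd+np.pi/2),np.sin(hd+np.pi/2)])
    return np.r_[hx+r*d-n*(7.5+out),z],np.degrees(hd)+90
for k in(0,180):
  for th in(1.5,1.2,.8,.4,0):
    q,h=P(th,195,11,108);j=arm.ik(q,down(h+k));print(k,th,q,h,j)
```

```text
[-0.3  -0.53 -0.39]
13.7583 [-49.39   9.32  91.66   0.    79.49  30.21]
0 1.5 [442.02 206.51 108.  ] -88.2436692696235 [  10.82    3.97  111.9    -0.     64.13 -170.94]
0 1.2 [447.06 148.19 108.  ] -71.0549354156988 [  3.59   1.44 114.53  -0.    64.03 164.65]
0 0.8 [479.93  77.64 108.  ] -48.13662361046585 [ -5.09   3.71 112.17  -0.    64.12 133.05]
0 0.4 [537.68  25.47 108.  ] -25.21831180523293 [-10.16  11.17 103.88  -0.    64.95 105.06]
0 0 [611.19  -0.1  108.  ] -2.299999999999997 [-11.32  21.11  91.6   -0.    67.29  80.98]
180 1.5 [442.02 206.51 108.  ] -88.2436692696235 [ 10.82   3.97 111.9   -0.    64.13   9.06]
180 1.2 [447.06 148.19 108.  ] -71.0549354156988 [  3.59   1.44 114.53  -0.    64.03 -15.35]
180 0.8 [479.93  77.64 108.  ] -48.13662361046585 [ -5.09   3.71 112.17  -0.    64.12 -46.95]
180 0.4 [537.68  25.47 108.  ] -25.21831180523293 [-10.16  11.17 103.88  -0.    64.95 -74.94]
180 0 [611.19  -0.1  108.  ] -2.299999999999997 [-11.32  21.11  91.6   -0.    67.29 -99.02]
```

View pics/s4.png

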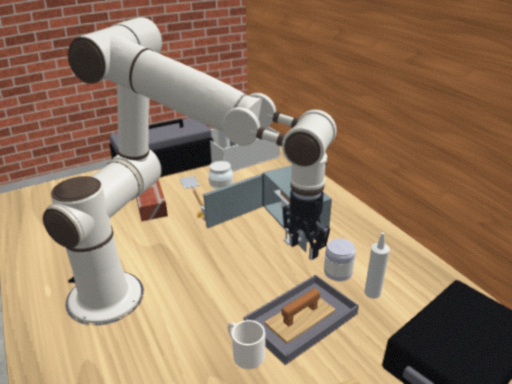

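View pics/w4.png

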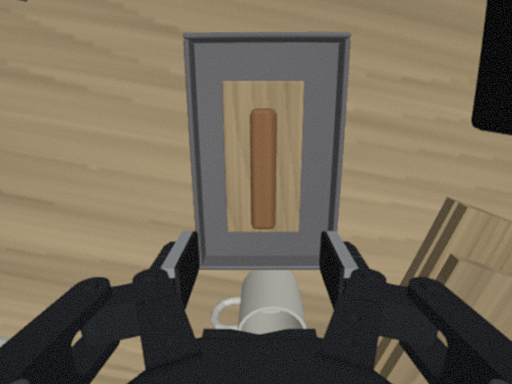

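The float lies flat, well inside the tray (board at columns 222–303, rows 80–233; inner tray columns 190–345, rows 40–262). Now the door: go round to its outer side with closed fingers.

```bash
cat >> h.py <<'E'
hx=np.array([637.5,194.]);cab=-2.3
def P(th,out,r=195,z=108):
    hd=np.radians(cab-90)-th;d=np.array([np.cos(hd),np.sin(hd)])
    n=np.array([np.cos(hd+np.pi/2),np.sin(hd+np.pi/2)])
    return np.r_[hx+r*d-n*(7.5+out),z],down(np.degrees(hd)+90+180),np.r_[n,0]
E
python3 - <<'E'
from h import *
np.set_printoptions(precision=2,suppress=True)
arm.grip(0,40)
q,R,n=P(1.42,65)
arm.move_pose([q[0],q[1],230],R)
arm.line_to(q,speed=150)
cv2.imwrite("pics/t5.png",cv2.resize(arm.camera("top")[90:310,130:330],None,fx=2.7,fy=2.7)); cv2.imwrite("pics/s5.png",arm.camera("side"))
f0=np.array(arm.current_ft_force())
q,R,n=P(1.42,5)
h=arm.line_to(q,speed=40,contact_N=1.5)
print(h,arm.current_tcp_pos(),q,np.array(arm.current_ft_force())-f0,arm.current_t())
E
```

```text
False [442.27 185.01 107.99] [442.31 184.89 108.  ] [1.74 0.23 0.36] 19.2
```

View pics/t5.png

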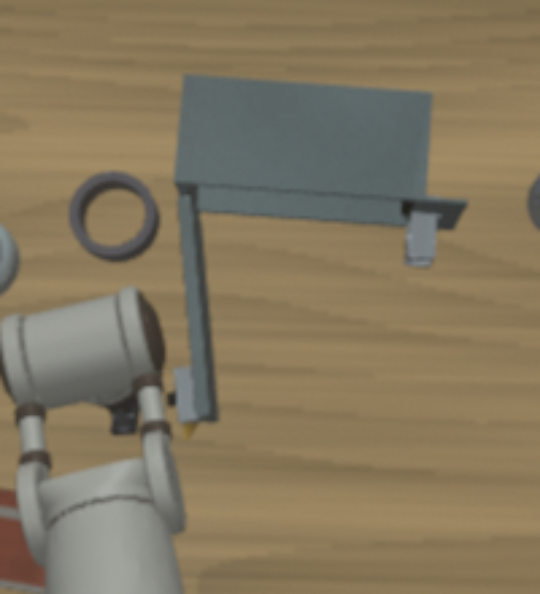

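The door is unmoved, with the gripper on its outer side (door edge at (205,415) in the crop). Sweep it to about 0.28 rad while monitoring the push.

Run:
```python
from h import *
np.set_printoptions(precision=2,suppress=True)
for th in np.arange(1.3,0.27,-0.17):
    q,R,n=P(th,11)
    h=arm.line_to(q,R,speed=80,contact_N=15)
    f=np.array(arm.current_ft_force());print(round(th,2),h,round(-f@n,2),f,round(arm.current_t(),2))
    if h:break
cv2.imwrite("pics/t6.png",cv2.resize(arm.camera("top")[90:310,130:330],None,fx=2.7,fy=2.7)); cv2.imwrite("pics/s6.png",cv2.resize(arm.camera("side")[120:290,150:380],None,fx=3.4,fy=3.4))
```

```text
1.3 False 0.64 [-0.67  0.5   0.31] 19.57
1.13 False -0.39 [-0.28 -0.54  0.66] 20.13
0.96 False -0.35 [-0.11 -0.48 -0.42] 20.7
0.79 False 1.24 [-1.    0.77  0.52] 21.27
0.62 False 0.34 [-0.49 -0.08  0.38] 21.83
0.45 False 1.24 [-0.87  1.    0.39] 22.4
0.28 False 1.43 [-1.32  0.58  0.21] 22.97
```

View pics/t6.png

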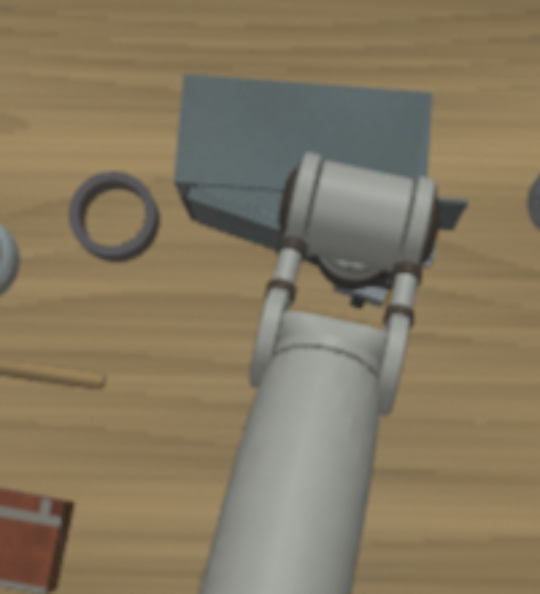

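View pics/s6.png

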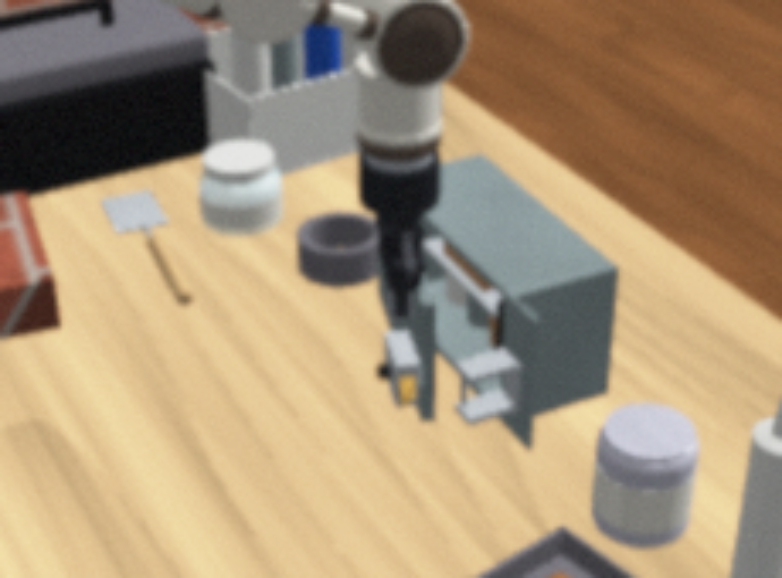

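The door is following at about 0.3 rad, and the brass bolt at (405,385) is just in front of the keeper. Fine force-watched steps from here.

Run:
```python
from h import *
import sys
th=0.28;peak=0;log=[]
def F(n):
    v=[]
    for _ in range(3):
        arm.pause(0.015);v.append(-np.array(arm.current_ft_force())@n)
    return np.mean(v)
f=1;stop="end"
while th>-0.05:
    th-=0.01 if (f<3 and peak<4) else 0.0035
    q,R,n=P(th,11)
    arm.line_to(q,R,speed=15,contact_N=12)
    f=F(n);peak=max(peak,f);log.append((round(th,4),round(f,1)))
    if f>20: stop="hard";break
    if peak>5 and f<peak-3 and f<0.6*peak: stop="snap";break
    if arm.current_t()>48: stop="time";break
print(stop,peak,log,arm.current_t(),arm.current_tcp_pos())
cv2.imwrite("pics/s7.png",cv2.resize(arm.camera("side")[120:290,150:380],None,fx=3.4,fy=3.4))
```

```text
snap 9.356578028447627 [(0.27, np.float64(2.2)), (0.26, np.float64(1.3)), (0.25, np.float64(1.4)), (0.24, np.float64(1.1)), (0.23, np.float64(0.9)), (0.22, np.float64(0.6)), (0.21, np.float64(1.4)), (0.2, np.float64(0.8)), (0.19, np.float64(1.1)), (0.18, np.float64(1.0)), (0.17, np.float64(0.8)), (0.16, np.float64(0.6)), (0.15, np.float64(1.3)), (0.14, np.float64(1.0)), (0.13, np.float64(1.2)), (0.12, np.float64(1.2)), (0.11, np.float64(0.7)), (0.1, np.float64(1.3)), (0.09, np.float64(0.9)), (0.08, np.float64(5.3)), (0.0765, np.float64(5.8)), (0.073, np.float64(6.4)), (0.0695, np.float64(6.8)), (0.066, np.float64(7.1)), (0.0625, np.float64(8.3)), (0.059, np.float64(7.9)), (0.0555, np.float64(8.7)), (0.052, np.float64(9.4)), (0.0485, np.float64(9.3)), (0.045, np.float64(9.3)), (0.0415, np.float64(2.7))] 33.0333 [602.93099811   1.26251318 107.66606536]
```

View pics/s7.png

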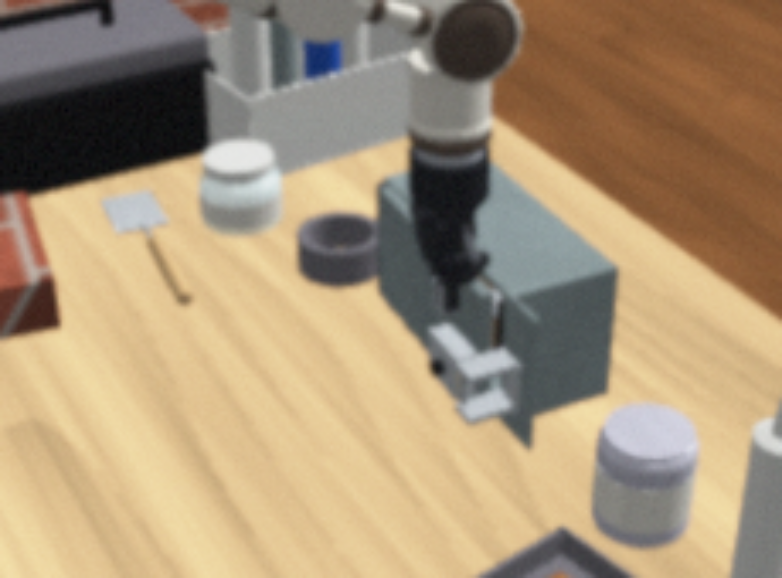

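The force rose from 1 to 9.4 N, then dropped to 2.7 N, and the push stopped there. Back off, wait, and see whether the door holds.

Run:
```python
from h import *
np.set_printoptions(precision=2,suppress=True)
q,R,n=P(0.0415,31)
arm.line_to(q,R,speed=40)
q2=q.copy()-n*120;q2[2]=240
arm.line_to(q2,R,speed=200)
q3=[280,300,300]
b=best(q3,60);arm.move_joints(b[2])
arm.pause(1)
print(arm.current_ft_force(),arm.current_t())
t=arm.camera("top");s=arm.camera("side")
cv2.imwrite("pics/t8.png",t);cv2.imwrite("pics/t8c.png",cv2.resize(t[110:310,180:420],None,fx=3,fy=3,interpolation=cv2.INTER_CUBIC));cv2.imwrite("pics/s8.png",s)
cv2.imwrite("pics/s8c.png",cv2.resize(s[155:275,220:380],None,fx=5,fy=5,interpolation=cv2.INTER_CUBIC))
a=cv2.imread("pics/side0.png")
```

```text
[ 0.18 -0.73  0.82] 37.0833
```

View pics/t8c.png

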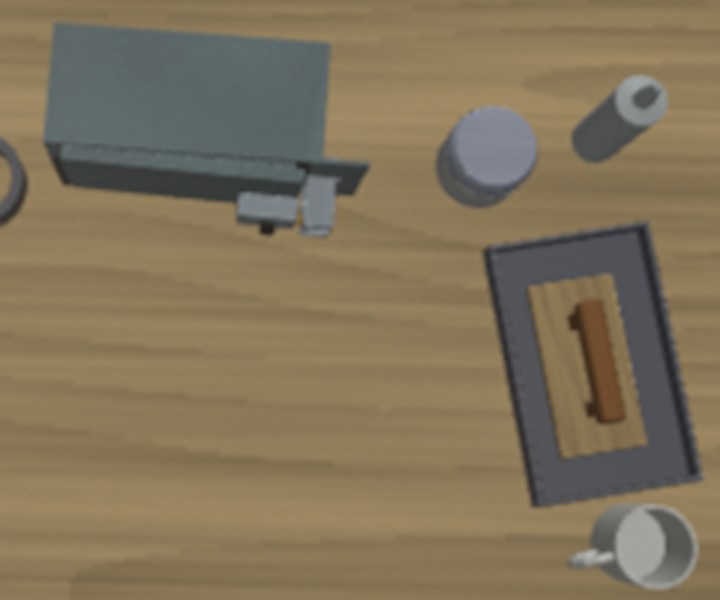

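View pics/s8c.png

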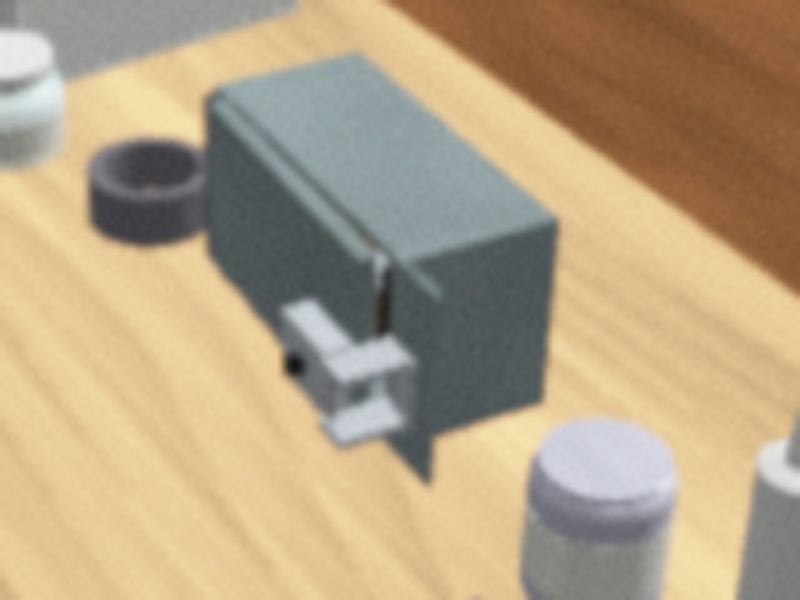

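View pics/t8.png

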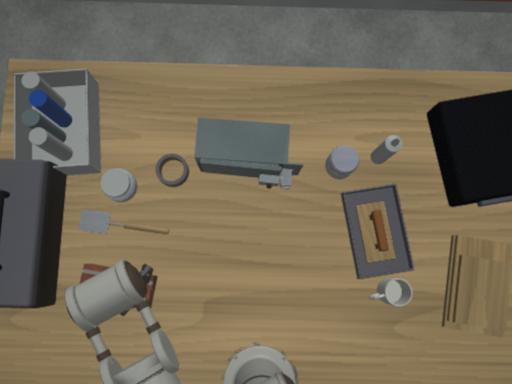

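The door is held nearly shut with the latch case at (270,180) against the keeper at (286,178). The float is flat in the tray at (378,231), and the other objects are at their original pixels. The gripper is clear.

Run:
```python
from cell import arm
arm.hand_in();print(arm.current_t())
```

```text
the job is handed in; nothing more can be done
the job is handed in; nothing more can be done
```

I moved the float into the tray, latched the cabinet door shut and handed the job in; the clock read 37.1 s just before.

- **Float:** I lifted it by its handle and lowered it until it touched the tray floor at the expected height, then released it. The last pictures show it lying flat, well inside the walls.
- **Door:** I pushed it on the outer face above the latch. The push at the finger, about 195 mm from the hinge, rose to 9.4 N and dropped to 2.7 N as the bolt snapped in, and I stopped there. With the gripper withdrawn for about 4 s, the door stayed nearly shut (I estimate about 0.05 rad), where an unlatched door would have swung open past 0.3.
- **Rest of the bench:** the other objects appear in their starting places in the last top view, by eye only. The wrist force read under 1.2 N, in line with nothing being touched.

None of the checks failed. The two-view ray crossings during measuring missed each other by up to 7 mm, so I relied on the single-view plane measurements, which matched the given sizes to within a few mm.

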